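# Build up an LED lamp head on the rotary assembly fixture

## Robot

A 6-joint arm with a two-finger parallel gripper is mounted at the origin on the work surface. World frame = base frame: x ahead of the robot, y to its left, z up, the work surface at z = 0. Lengths are in m, angles in rad, forces in N, time in s.
With the tool pointing down it reaches from about 0.275 to 0.825 m from the base axis. Payload 4.9 kg.
Tool frame: the origin (TCP) lies midway between the tips of the shut fingers; the grasp point (between the pads) lies 19 mm behind it (bot.grip_depth is the distance from the TCP to the grasp point, in m); y points along the fingers, x is the direction in which the jaws open and shut, and the axes are right-handed (so a half turn about y gives the same grasp; the last joint's range is limited). The gripper opens to 85 mm and grips with 20 to 120 N. Pads are 22 mm wide; open, the fingers measure 114 mm over their backs; the gripper's body (76 mm by 85 mm) begins 54 mm behind the grasp point. The pads swing forward as they close: fully open they stand 13 mm farther back than shut.
Start: joints at [1.059, 0.326, -0.193, 1.052, 0, 1.437], TCP at [0.203, 0.511, 0.231] pointing down, gripper open.
Joint ranges: [-2.65, 2.65], [-0.97, 1.79], [-1.3, 1.35], [-1.93, 2.1], [-1.47, 1.37], [-3.14, 3.14]. Speed limits (rad/s): [2.57, 2.57, 3.14, 3.14, 3.14, 3.14].

## Interface

Orientations are given as a unit quaternion [w, x, y, z].
In Python, from cell import bot gives the robot as it stands. Calls block until the motion is done:
- bot.move_pose(position, orientation): joint-space move of the TCP to a pose.
- bot.move_linear(position, speed=0.15, rotation=None, until_force=None): straight line of the TCP; rotation=None keeps the orientation; speed is the mean speed in m/s. With until_force (N) it stops when the force on the tool has changed by that much, and returns True; else False.
- bot.goto_joints(angles): joint-space move.
- bot.set_gripper(opening, grasp_force=None): opening from 0.0 (shut) to 1.0 (fully open); grasp_force is the grip in N (None keeps the last); returns when the fingers have stopped.
- bot.wait(seconds).
- bot.solve_ik(position, orientation): joint angles nearest the present ones, or None.
- bot.camera(name): name is "scene" or "top"; returns the picture (384x512x3 uint8, red, green, blue); there is no depth.
- bot.calibration(name): a dict with "mtx" (3x3 intrinsics, pixels), "k1" (the pictures are not rectified: a ray, as slopes to the right and down, at radius r is drawn at 1 + k1 r^2 times it, then the intrinsics apply), "extrinsics" (4x4, takes a point from world to camera coordinates). Camera axes: x right, y down, z forward; pixel columns grow to the right and rows downward; lengths in m; the calibration is good to about 2 mm. A picture is of the moment at which its call begins. calibration takes no time and is no camera call.
A pose or a line that the arm cannot do raises bot.PlanningError and nothing moves.
- bot.close_job(): hands the job in, once; it reports no verdict.
Trained networks look in the newest picture that a camera, given by its name, has taken for a name from the list of things; names that differ only in an ending like _2 or _b are one class to them, and where a whole thing is asked for, a point or a joint stands for the part that bears it (a point fixed in the world has none). Each returns a list of dicts, best first, with "confidence" (0 to 1); they miss things now and then, are a little off and sometimes report something else, mostly with a low value. They report only what shows in the picture. A call takes as long as a camera call. They do not tell look-alikes from the thing itself.
- bot.search_frame(camera, thing): "bbox" ([left, top, width, height] in pixels, round what is visible of it).
Readings, each from a call of its own:
- bot.read_clock(): time.
- bot.read_joint_positions(): joint angles.
- bot.read_joint_vel(): joint speeds.
- bot.read_joint_efforts(): joint torques, N m.
- bot.read_position(): TCP position.
- bot.read_tool_rot(): TCP orientation.
- bot.read_ft_force(): force on the tool from outside, world axes, zero at the start.
- bot.read_moment(): the same for the moment, N m.
- bot.read_gripper_width(): opening from 0.0 (shut) to 1.0 (fully open).
Only numpy, scipy, OpenCV 4.12 (cv2) and the standard library are available. Lean on these libraries where they do the work, as an engineer would, in place of code of your own. Each camera call takes 0.05 s, during which the arm holds its last target. There are 200 camera calls.

## Task

First turn the turntable by its crank peg until the nest with the tall post stands at the fixed pointer. Then build the lamp upright on that post: the finned heat sink right down at the bottom, on it the flat LED plate, then the stepped brass collar with its flange down, and last the white dome, each let go before the next is fetched. Leave the nest at the pointer, and do not disturb the solder reel, the white flux jar or the screwdriver.

Things in the scene. Friction and masses are not known exactly. Their poses are not given: they have to be found in the camera images.
- fixture_base: fixed grey base; origin on the turntable's vertical axis, at bench height; its -x axis points to the fixed pointer, a white 30 mm bar with a pointed end, 12 mm high, sticking out 120 to 181 mm from the axis. On it turns an aluminium disc, 240 mm across, top 28 mm above the bench, stiff (3 N at the crank peg), stays where left. Of its three black nests the two low cups (9 mm high) are not used
- post_foot (a point): foot of the tall steel post, in the middle of its round nest (60 mm across) on the turntable, 70 mm from the axis and 32 mm above the bench; parts rest at this height. Post: 12 mm diameter, 80 mm tall from here, the last 6 mm tapered. It is at the pointer when it lies on the -x axis of fixture_base. z up; the frame turns with the table
- crank_peg (a point): upright round black crank peg that turns the table, 16 mm in diameter, 46 mm tall; this point is on its axis, 28 mm above the disc (56 mm above the bench), 18 mm below its top; 95 mm from the turntable's axis, straight across the axis from the tall post. Fingers may keep their direction while the peg turns between them
- heat_sink: upright aluminium heat sink with 24 fins all round and a dark core, 52 mm in diameter, 36 mm high, 0.14 kg, with a 19 mm bore right through along z; origin at the centre of its underside, z up
- led_plate: flat off-white round plate with ten small yellow LED chips near its rim, 56 mm in diameter, 10 mm thick, with a 19 mm bore right through; chips up; origin at the centre of its underside, z up
- collar: stepped brass collar: flange 42 mm in diameter and 5 mm thick at the bottom, neck 33 mm in diameter above it, 24 mm high in all, 19 mm bore right through; origin at the centre of its underside, z up
- dome: plain white plastic dome cover, 54 mm in diameter, straight-sided for the lower 22 mm, then rounded, 36 mm high in all; a 19 mm blind hole, 22 mm deep, from below takes the top of the post; origin at the centre of its underside, z up
- solder_reel: bystander: green reel of solder lying flat, 60 mm in diameter, 38 mm high; origin at the centre of its underside
- flux_jar: bystander: white closed jar standing upright, 60 mm in diameter, 75 mm high; origin at the centre of its underside
- screwdriver: bystander: screwdriver lying on the bench beyond the fixture, about 200 mm long; its x axis runs from handle to tip
There are look-alikes about, which are no part of the job. Several things have the shape of the collar; the one meant has the colours described above.

How it is judged:
On the way, in this order (a step that is already met when the one before it is completed fails the run):
1. the turntable is turned so that the nest with the tall post stands at the pointer, within 12 mm, before any part is on the post (y of post_foot in the frame of fixture_base between -0.012 and 0.012 m and x of post_foot in the frame of fixture_base below 0 m and horizontal distance between each of heat_sink, led_plate, collar, dome and post_foot above 0.03 m), for 0.2 s.
2. the heat sink is on the post, seated and let go, nothing that comes later being on the post yet (horizontal distance between heat_sink and post_foot below 0.006 m and z of heat_sink in the frame of post_foot between -0.004 and 0.004 m and angle between heat_sink's own z axis and vertical below 0.08 rad and y of post_foot in the frame of fixture_base between -0.012 and 0.012 m and x of post_foot in the frame of fixture_base below 0 m and contact force between the fingers and heat_sink below 0.05 N and horizontal distance between each of led_plate, collar, dome and post_foot above 0.03 m), for 0.2 s.
3. the LED plate is on the post, seated and let go, nothing that comes later being on the post yet (horizontal distance between each of heat_sink, led_plate and post_foot below 0.006 m and z of heat_sink in the frame of post_foot between -0.004 and 0.004 m and angle between each of heat_sink, led_plate's own z axis and vertical below 0.08 rad and z of led_plate in the frame of post_foot between 0.032 and 0.04 m and y of post_foot in the frame of fixture_base between -0.012 and 0.012 m and x of post_foot in the frame of fixture_base below 0 m and contact force between the fingers and led_plate below 0.05 N and horizontal distance between each of collar, dome and post_foot above 0.03 m), for 0.2 s.
4. the collar is on the post, seated and let go, nothing that comes later being on the post yet (horizontal distance between each of heat_sink, led_plate, collar and post_foot below 0.006 m and z of heat_sink in the frame of post_foot between -0.004 and 0.004 m and angle between each of heat_sink, led_plate, collar's own z axis and vertical below 0.08 rad and z of led_plate in the frame of post_foot between 0.032 and 0.04 m and z of collar in the frame of post_foot between 0.042 and 0.05 m and y of post_foot in the frame of fixture_base between -0.012 and 0.012 m and x of post_foot in the frame of fixture_base below 0 m and contact force between the fingers and collar below 0.05 N and horizontal distance between dome and post_foot above 0.03 m), for 0.2 s.
5. the dome is on the post, seated and let go (horizontal distance between each of heat_sink, led_plate, collar, dome and post_foot below 0.006 m and z of heat_sink in the frame of post_foot between -0.004 and 0.004 m and angle between each of heat_sink, led_plate, collar, dome's own z axis and vertical below 0.08 rad and z of led_plate in the frame of post_foot between 0.032 and 0.04 m and z of collar in the frame of post_foot between 0.042 and 0.05 m and z of dome in the frame of post_foot between 0.066 and 0.074 m and y of post_foot in the frame of fixture_base between -0.012 and 0.012 m and x of post_foot in the frame of fixture_base below 0 m and contact force between the fingers and dome below 0.05 N), for 0.2 s.
At the end, for the whole second after the job is handed in: All four parts stand upright on the tall post in the order heat sink, LED plate, collar, dome from the bottom, each within 6 mm of the post's axis, within 4 mm of its proper height and tilted less than 0.08 rad, let go and at rest, and the post stands at the pointer within 12 mm (all of step 5 and contact force between the fingers and heat_sink below 0.05 N and linear speed of each of heat_sink, led_plate, collar, dome below 0.02 m/s and contact force between the fingers and led_plate below 0.05 N and contact force between the fingers and collar below 0.05 N and contact force between the fingers and fixture_base below 0.05 N); the robot touches nothing.
It fails at once if the solder reel is shifted more than 30 mm (distance of solder_reel from where it was at the start of the episode above 0.03 m).
It fails at once if the flux jar is shifted more than 30 mm (distance of flux_jar from where it was at the start of the episode above 0.03 m).
It fails at once if the screwdriver is shifted more than 30 mm (distance of screwdriver from where it was at the start of the episode above 0.03 m).
It also fails if it takes over 125 s, if anything falls off the work surface, if the arm or the gripper's body presses on something with over 40 N, if the wrist force passes 120 N, or if a joint passes its speed limit or range.

## Working session

There is one attempt and no reset: what is moved stays moved. The work goes in short steps, each a Python script; the robot and the scene stay as the last script left them, time stands still between calls to the robot, and variables do not carry over. Pictures are saved under pics/ and viewed, about 12 in all and at most 16, crops included, and the job is handed in when it is done.

```bash
ls; mkdir -p pics; python3 - <<'E'
from cell import bot
import cv2,numpy as np
for n in ("scene","top"):
    im=bot.camera(n); cv2.imwrite(f"pics/{n}0.png",cv2.resize(im[:,:,::-1],(800,600),interpolation=cv2.INTER_CUBIC))
    cv2.imwrite(f"{n}0_raw.png",im[:,:,::-1])
    c=bot.calibration(n); print(n,c["mtx"].tolist(),c["k1"],np.round(c["extrinsics"],3).tolist())
    for t in "fixture_base post_foot crank_peg heat_sink led_plate collar dome solder_reel flux_jar screwdriver".split():
        print(t,[(np.round(d["bbox"]).tolist(),round(d["confidence"],2)) for d in bot.search_frame(n,t)])
print(bot.read_clock(),bot.read_tool_rot())
E
```

```text
pics
scene [[439.3118204577112, 0.0, 257.5808129087663], [0.0, 439.3118204577112, 188.71007052632328], [0.0, 0.0, 1.0]] -0.06435937018521479 [[-0.421, 0.907, -0.0, 0.271], [0.707, 0.328, -0.626, -0.359], [-0.568, -0.263, -0.78, 1.584], [0.0, 0.0, 0.0, 1.0]]
fixture_base [([240.0, 165.0, 86.0, 84.0], 0.57)]
post_foot [([238.0, 175.0, 87.0, 75.0], 0.59)]
crank_peg [([238.0, 173.0, 87.0, 76.0], 0.98)]
heat_sink [([164.0, 155.0, 21.0, 18.0], 0.58)]
led_plate [([197.0, 121.0, 19.0, 15.0], 0.59), ([369.0, 183.0, 17.0, 20.0], 0.19)]
collar [([356.0, 245.0, 12.0, 18.0], 0.77), ([397.0, 246.0, 18.0, 12.0], 0.62), ([370.0, 222.0, 19.0, 20.0], 0.47)]
dome [([238.0, 173.0, 87.0, 77.0], 0.56), ([368.0, 185.0, 18.0, 14.0], 0.54)]
solder_reel [([323.0, 264.0, 21.0, 29.0], 0.82)]
flux_jar [([102.0, 137.0, 26.0, 28.0], 0.71)]
screwdriver [([141.0, 218.0, 47.0, 46.0], 0.6), ([322.0, 262.0, 23.0, 31.0], 0.31)]
top [[352.9102437016742, 0.0, 254.96447729748127], [0.0, 352.9102437016742, 187.7232805456395], [0.0, 0.0, 1.0]] -0.07272732688468 [[0.001, -1.0, -0.008, -0.03], [-0.992, 0.0, -0.123, 0.597], [0.123, 0.008, -0.992, 0.897], [0.0, 0.0, 0.0, 1.0]]
fixture_base [([185.0, 142.0, 92.0, 117.0], 0.8)]
post_foot [([189.0, 144.0, 89.0, 91.0], 0.8)]
crank_peg [([185.0, 145.0, 92.0, 89.0], 0.68)]
heat_sink [([351.0, 195.0, 24.0, 17.0], 0.63)]
led_plate [([351.0, 260.0, 21.0, 22.0], 0.51)]
collar [([94.0, 191.0, 17.0, 9.0], 0.71), ([132.0, 172.0, 20.0, 16.0], 0.6), ([127.0, 200.0, 12.0, 14.0], 0.44)]
dome [([134.0, 248.0, 23.0, 24.0], 0.71)]
solder_reel [([141.0, 132.0, 28.0, 16.0], 0.91)]
flux_jar [([418.0, 170.0, 34.0, 26.0], 0.72)]
screwdriver [([312.0, 89.0, 13.0, 63.0], 0.87)]
1.1 [-0.58498276  0.58500333  0.39723243 -0.39720608]
```

View pics/top0.png

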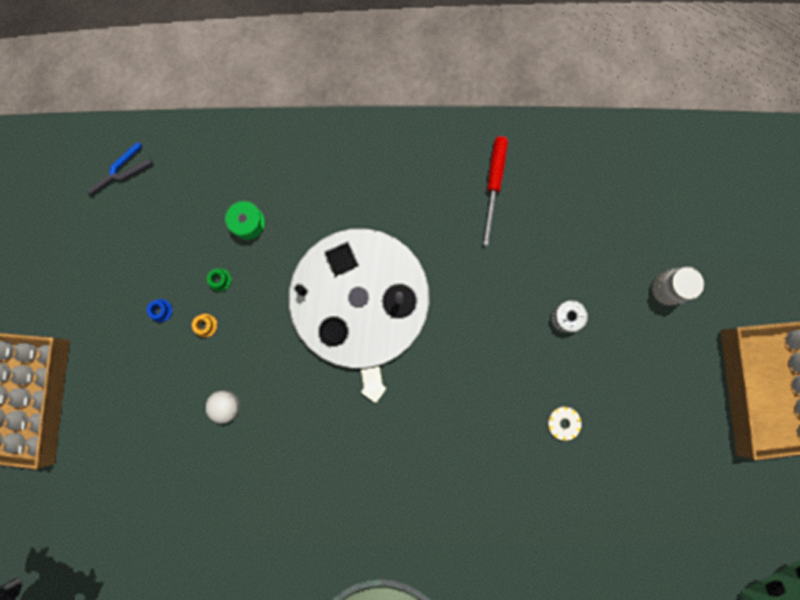

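View pics/scene0.png

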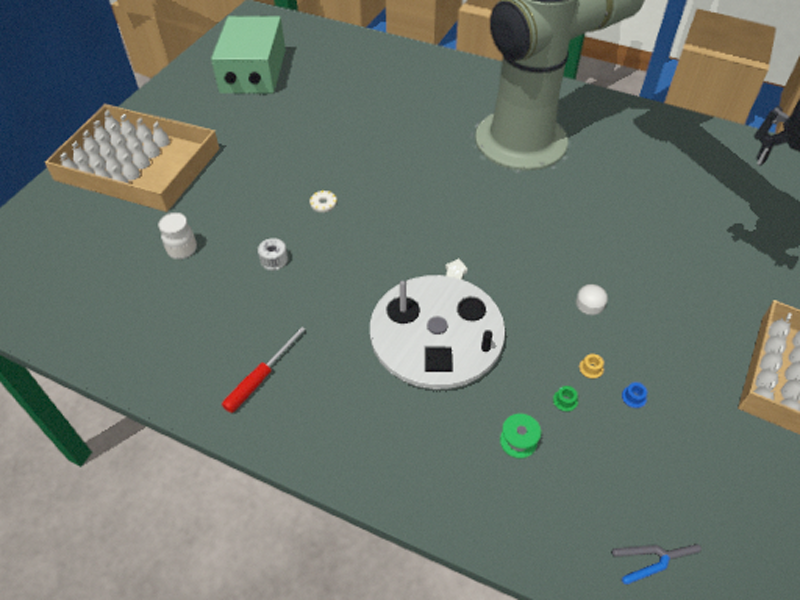

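The top picture (800-px scale) shows the disc at (359,297), tall post nest on the right (400,301), peg on the left (301,292) and pointer tip at (374,402). 

Three collar shapes are visible: blue (159,310), green (218,279) and yellow/brass (204,325). The brass one fits the description, and I'll confirm it in a crop while measuring.

```bash
cat > h.py <<'E'
import numpy as np, cv2
from scipy.optimize import least_squares
from scipy.spatial.transform import Rotation as R
from cell import bot
CAL={n:bot.calibration(n) for n in("scene","top")}
def proj(n,P):
    c=CAL[n]; E=np.array(c["extrinsics"]); d=np.array([c["k1"],0,0,0.])
    return cv2.projectPoints(np.atleast_2d(P).astype(float),cv2.Rodrigues(E[:3,:3])[0],E[:3,3],np.array(c["mtx"]),d)[0][:,0]
def unproj(n,px,z):
    c=CAL[n]; E=np.array(c["extrinsics"]); d=np.array([c["k1"],0,0,0.])
    u=cv2.undistortPoints(np.atleast_2d(px).astype(float)[:,None],np.array(c["mtx"]),d)[:,0]
    r=np.c_[u,np.ones(len(u))]@E[:3,:3]; o=-E[:3,:3].T@E[:3,3]
    return (o+r*((z-o[2])/r[:,2])[:,None])[:,:2]
def cyl(rings,x,y,z0=0):
    t=np.linspace(0,2*np.pi,48,endpoint=False)
    return np.vstack([np.c_[x+r*np.cos(t),y+r*np.sin(t),np.full(48,z0+z)] for r,z in rings])
def hullstat(p):
    h=cv2.convexHull(p.astype(np.float32)); m=cv2.moments(h)
    return np.array([m["m10"]/m["m00"],m["m01"]/m["m00"]]),m["m00"]
def mask_hull(im,box,mode):
    l,t,w,h=[int(round(v)) for v in box]; l-=5;t-=5;w+=10;h+=10
    c=cv2.resize(im[t:t+h,l:l+w],None,fx=4,fy=4,interpolation=cv2.INTER_CUBIC).astype(int)
    V=c.max(2) if mode=="v" else c.max(2)-c.min(2)
    b=np.median(np.r_[V[0],V[-1],V[:,0],V[:,-1]]); m=(V>(b+np.percentile(V,97))/2 if mode=="s" else V>b+35).astype(np.uint8)
    cs=cv2.findContours(m,cv2.RETR_EXTERNAL,cv2.CHAIN_APPROX_NONE)[0]; k=max(cs,key=cv2.contourArea)[:,0]
    return (k+.5)/4-.5+[l,t]
SH=dict(heat_sink=[(.026,0),(.026,.036)],led_plate=[(.028,0),(.028,.01)],
 collar=[(.021,0),(.021,.005),(.0165,.024)],dome=[(.027,0),(.027,.022),(.022,.031),(.012,.0352),(.001,.036)])
def locate(name,obs,z0=0):   # obs {cam:(image,box)}
    S={n:hullstat(mask_hull(im,b,"s" if name=="collar" else "v")) for n,(im,b) in obs.items()}
    f=lambda q:np.concatenate([hullstat(proj(n,cyl(SH[name],q[0],q[1],z0)))[0]-S[n][0] for n in S])
    n0=next(iter(S)); s=least_squares(f,unproj(n0,S[n0][0],z0+.01)[0],diff_step=1e-4)
    A=[round(S[n][1]/hullstat(proj(n,cyl(SH[name],*s.x,z0)))[1],2) for n in S]
    return s.x,np.round(s.fun,2),A
def ori(phi):
    c,s=np.cos(phi),np.sin(phi)
    q=R.from_matrix(np.array([[c,0,-s],[s,0,c],[0,-1,0]])).as_quat(); return [q[3],q[0],q[1],q[2]]
E
python3 - <<'E'
from h import *
T=cv2.imread("top0_raw.png")[:,:,::-1];S=cv2.imread("scene0_raw.png")[:,:,::-1]
B=dict(heat_sink=([351,195,24,17],[164,155,21,18]),led_plate=([351,260,21,22],[197,121,19,15]),collar=([124,200,15,15],[370,224,19,20]),dome=([131,248,23,24],[368,182,20,20]))
for k,(t,s) in B.items():
    print(k,*locate(k,dict(top=(T,t),scene=(S,s))), locate(k,dict(top=(T,t)))[0])
# disc
from scipy.optimize import least_squares as ls
for n,im,box in(("top",T,[185,145,92,91]),("scene",S,[236,175,88,73])):
    k=mask_hull(im,box,"v"); h=cv2.convexHull(k.astype(np.float32))[:,0]
    w=unproj(n,h,.028)
    f=ls(lambda q:np.hypot(w[:,0]-q[0],w[:,1]-q[1])-q[2],[*w.mean(0),.12],loss="soft_l1",f_scale=.001); print(n,"disc",f.x)
g=lambda px,z,n="top":print(px,z,unproj(n,np.array(px)*.64,z).round(4))
g((359,297),.032);g((400,301),.032);g((301,290),.074);g((374,402),.012);g((403,312),.032,"scene");g((488,333),.074,"scene");g((403,281),.112,"scene")
c=S[205:260,340:420]; c=cv2.resize(c,(400,275),interpolation=cv2.INTER_CUBIC)
d=cv2.resize(T[140:240,175:285],(440,400),interpolation=cv2.INTER_CUBIC)
o=np.zeros((675,440,3),np.uint8);o[:275,:400]=c;o[275:]=d
cv2.imwrite("pics/crop1.png",cv2.resize(o[:,:,::-1],(391,600)))
print(R.from_quat(np.roll(bot.read_tool_rot(),-1)).as_matrix().round(2))
E
```

```text
heat_sink [ 0.55626495 -0.32735459] [ 0.2   1.69 -0.6   2.38] [0.89, 0.61] [ 0.56080921 -0.32696624]
led_plate [ 0.37601523 -0.31318435] [-0.15  0.33 -0.34  0.38] [1.04, 0.94] [ 0.37687697 -0.31360949]
collar [0.54452355 0.31376759] [-0.3   0.42 -0.44  0.4 ] [0.91, 0.9] [0.54568567 0.31298238]
dome [0.40369397 0.2750311 ] [ 0.24  0.54 -0.    0.81] [0.9, 0.92] [0.40510662 0.27573177]
top disc [0.59267732 0.03950678 0.12108471]
scene disc [0.59370869 0.04176035 0.12064416]
(359, 297) 0.032 [[0.591  0.0377]]
(400, 301) 0.032 [[ 0.5842 -0.0321]]
(301, 290) 0.074 [[0.5976 0.1292]]
(374, 402) 0.012 [[0.4134 0.0122]]
(403, 312) 0.032 [[ 0.591  -0.0242]]
(488, 333) 0.074 [[0.6003 0.1371]]
(403, 281) 0.112 [[ 0.586  -0.0265]]
[[ 0.37  0.   -0.93]
 [ 0.93 -0.    0.37]
 [ 0.   -1.   -0.  ]]
```

View pics/crop1.png

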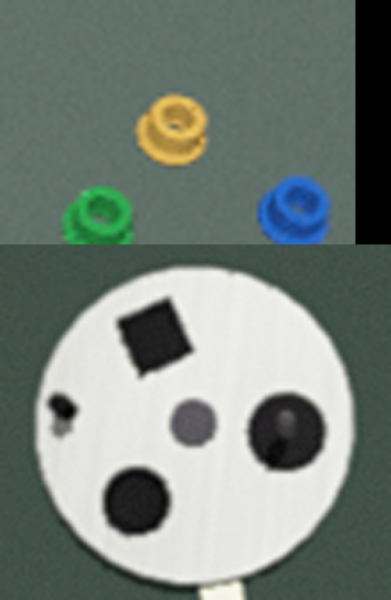

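The crop confirms the brass collar: (175,130) in the crop, with green at lower left and blue at lower right. Next I turn the table, with the jaws held tangential to the arc.

```bash
cat >> h.py <<'E'
AX=np.array([.593,.0405]); PD=np.arctan2(.0122-AX[1],.4134-AX[0])
def line(p,v=.2,**k): return bot.move_linear(list(map(float,p)),speed=v,**k)
E
python3 - <<'E'
from h import *
th=np.radians(np.linspace(84.6,np.degrees(PD)+180,7)); print(np.degrees(th).round(1))
P=lambda t,z:[*(AX+.095*np.array([np.cos(t),np.sin(t)])),z]
best=None
for off in(np.pi/2,-np.pi/2):
    q=[bot.solve_ik(P(t,.037),ori(t+off)) for t in th]
    print(off,[None if a is None else round(float(a[5]),2) for a in q])
    if all(a is not None for a in q) and (best is None or max(abs(a[5]) for a in q)<best[1]): best=(off,max(abs(a[5]) for a in q))
off=best[0]
bot.set_gripper(.6,30)
bot.move_pose(P(th[0],.12),ori(th[0]+off))
print(line(P(th[0],.037),.15,until_force=15),bot.read_position())
bot.set_gripper(0,30); print("w",bot.read_gripper_width(),bot.read_ft_force())
for t in th[1:]: line(P(t,.037),.1,rotation=ori(t+off))
print(bot.read_ft_force(),bot.read_position())
bot.set_gripper(.5); line(P(th[-1],.16),.25)
T=bot.camera("top");S=bot.camera("scene");print(bot.read_clock())
cv2.imwrite("top1_raw.png",T[:,:,::-1]);cv2.imwrite("scene1_raw.png",S[:,:,::-1])
o=np.hstack([cv2.resize(a,(400,400),interpolation=cv2.INTER_CUBIC) for a in(T[140:270,170:300],S[140:270,220:350])])
cv2.imwrite("pics/turn.png",o[:,:,::-1])
E
```

```text
[84.6 72.  59.4 46.8 34.2 21.6  9. ]
1.5707963267948966 [-1.38, -1.17, -0.96, -0.76, -0.57, -0.37, -0.18]
-1.5707963267948966 [1.77, 1.98, 2.18, 2.38, 2.58, 2.77, 2.96]
False [0.60247117 0.13531711 0.03762673]
w 0.17787567311499525 [-1.78907666 -0.65618941  5.72701686]
[-1.15474733  0.05347961  7.05651235] [0.68731686 0.0550321  0.03817539]
8.3583
```

View pics/turn.png

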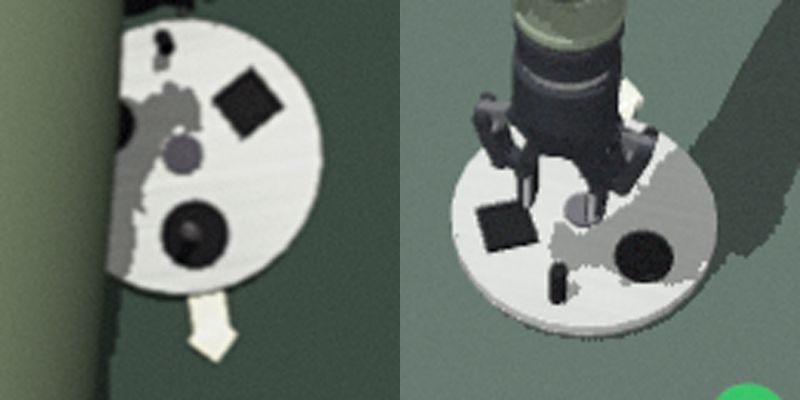

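The table is turned: nest (196,235) lies on the line from the axis (183,153) to the pointer tip (216,360). Next I fetch the heat sink and measure the post again on the way.

```bash
cat >> h.py <<'E'
def phis(xy,z):
    b=None
    for p in np.radians(np.arange(-180,180,15)):
        q=[bot.solve_ik([*xy,z],ori(p+d)) for d in(0,np.pi/2)]
        if any(a is None for a in q): continue
        s=max(abs(a[5]) for a in q)
        if b is None or s<b[0]: b=(s,p)
    return b[1]
def pick(xy,z,pre,force=40,hover=.13,lift=.16,approach=None):
    xy=list(map(float,xy)); p=phis(xy,z); bot.set_gripper(pre,force)
    bot.move_pose([*xy,hover],ori(p)); hit=line([*xy,z],.2,until_force=12)
    bot.set_gripper(0,20); w1=bot.read_gripper_width(); bot.set_gripper(pre)
    line([*xy,z+.0004],.05,rotation=ori(p+np.pi/2)) if 0 else bot.move_pose([*xy,z],ori(p+np.pi/2))
    bot.set_gripper(0,force); w2=bot.read_gripper_width()
    line([*xy,lift],.25); print("pick",hit,w1,w2,bot.read_gripper_width(),bot.read_position().round(4),bot.read_ft_force().round(1),bot.read_clock())
    return p+np.pi/2
def nest(n,im,guess):
    c=proj(n,[[*guess,.032]])[0]; l,t=(c-[16,16]).astype(int)
    g=cv2.resize(im[t:t+32,l:l+32],None,fx=4,fy=4,interpolation=cv2.INTER_CUBIC).max(2)
    m=(g<110).astype(np.uint8); k=max(cv2.findContours(m,cv2.RETR_EXTERNAL,cv2.CHAIN_APPROX_NONE)[0],key=cv2.contourArea)
    w=unproj(n,(cv2.convexHull(k)[:,0]+.5)/4-.5+[l,t],.032)
    return least_squares(lambda q:np.hypot(w[:,0]-q[0],w[:,1]-q[1])-q[2],[*guess,.03],loss="soft_l1",f_scale=.001).x.round(4)
E
python3 - <<'E'
from h import *
T=cv2.imread("top1_raw.png")[:,:,::-1]; G=AX+.07*np.array([np.cos(PD),np.sin(PD)])
print("G",G,"top",nest("top",T,G)); print("hs top ring",unproj("top",np.array((571,316))*.64,.036))
def bb(n,q): p=proj(n,cyl(SH["heat_sink"],*q)); return (p.min(0)+p.max(0))/2
o={"top":[351+12,195+8.5],"scene":[164+10.5,155+9]}
s=least_squares(lambda q:np.concatenate([bb(n,q)-o[n] for n in o]),[.556,-.327],diff_step=1e-4); print("hs bbox",s.x,s.fun.round(2))
xy=s.x
pick(xy,.014,.88)
I={n:bot.camera(n) for n in("top","scene")}
for n in I:
    cv2.imwrite(n+"2_raw.png",I[n][:,:,::-1])
    try: print(n,nest(n,I[n],G))
    except Exception as e: print(n,e)
c=lambda n,P,r:cv2.resize(I[n][int(P[1])-r:int(P[1])+r,int(P[0])-r:int(P[0])+r],(400,400),interpolation=cv2.INTER_CUBIC)
cv2.imwrite("pics/hs.png",np.hstack([c("scene",proj("scene",[[*G,.03]])[0],50),c("scene",proj("scene",[[*xy,.15]])[0],50)])[:,:,::-1])
E
```

```text
G [0.52385316 0.02960437] top [0.5226 0.0289 0.029 ]
hs top ring [[ 0.55807395 -0.32170641]]
hs bbox [ 0.5583844  -0.31899259] [-0.37 -0.98  0.1  -1.59]
pick False 0.6091440740192365 0.6062068307342146 0.6015233404065733 [ 0.5575 -0.3182  0.1583] [-0.6  0.4 -2. ] 14.15
top [0.5225 0.0288 0.0286]
scene [0.5235 0.0312 0.0299]
```

View pics/hs.png

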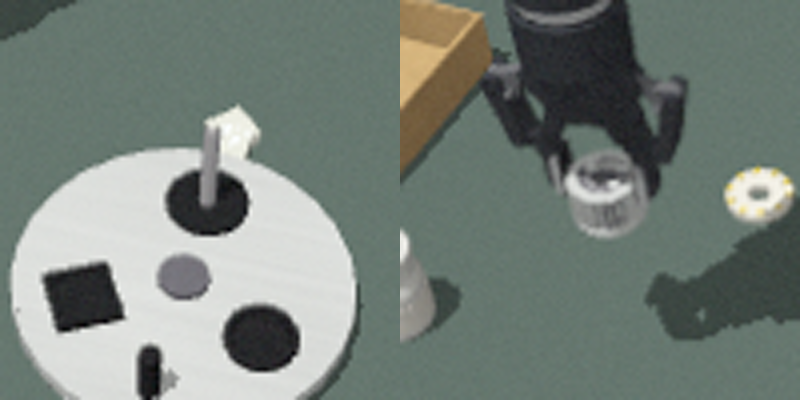

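```bash
cat >> h.py <<'E'
POST=np.array([.523,.030])
def place(zg,zseat,off=(0,0),rel=None,src=None,up=.17,v=.08):
    """zg: TCP height above part underside; zseat: underside height when seated"""
    p=np.array(bot.read_position()); M=R.from_quat(np.roll(bot.read_tool_rot(),-1)).as_matrix()
    t=POST+off; phi=np.arctan2(M[1,0],M[0,0])+np.arctan2(t[1],t[0])-np.arctan2(p[1],p[0])
    bot.move_pose([*t,.112+zg+.014],ori(phi)); print("above",bot.read_position().round(4))
    zt=zseat+zg
    hit=line([*t,zt],v,until_force=8); z=bot.read_position()[2]
    print("place hit",hit,"z",round(z,4),"want",round(zt,4),bot.read_ft_force().round(1),bot.read_moment().round(2))
    return z-zt
def release(open_,up=.19):
    bot.set_gripper(open_); p=bot.read_position(); line([p[0],p[1],up],.25)
E
python3 - <<'E'
from h import *
e=place(.014,.032)
if e<.006: release(.85); print("released")
I={n:bot.camera(n) for n in("top","scene")}
for n in I: cv2.imwrite(n+"3_raw.png",I[n][:,:,::-1])
c=lambda n,P,r:cv2.resize(I[n][int(P[1])-r:int(P[1])+r,int(P[0])-r:int(P[0])+r],(400,400),interpolation=cv2.INTER_CUBIC)
cv2.imwrite("pics/pl.png",np.hstack([c(n,proj(n,[[*POST,.06]])[0],30) for n in I])[:,:,::-1]);print(bot.read_clock())
E
```

```text
above [0.5238 0.029  0.1401]
place hit True z 0.0467 want 0.046 [-1.7 -0.1  5.9] [-0.06  0.05 -0.04]
released
17.8583
```

View pics/pl.png

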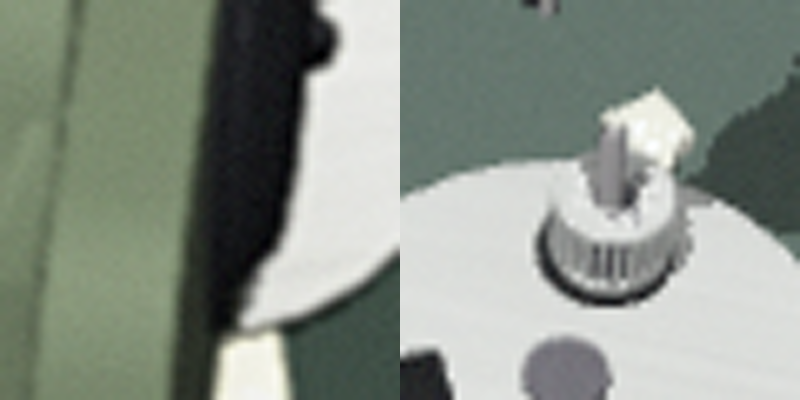

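The heat sink is seated around the post (scene half, (610,250)). Next is the LED plate.

```bash
python3 - <<'E'
from h import *
pick((.3765,-.3134),-.003,.8)
I={n:bot.camera(n) for n in("top","scene")}
p=bot.read_position()
c=lambda n,P,r:cv2.resize(I[n][int(P[1])-r:int(P[1])+r,int(P[0])-r:int(P[0])+r],(400,400),interpolation=cv2.INTER_CUBIC)
cv2.imwrite("pics/led.png",np.hstack([c("scene",proj("scene",[[*POST,.06]])[0],30),c("scene",proj("scene",[[p[0],p[1],.16]])[0],30)])[:,:,::-1]);print(bot.read_clock())
E
```

```text
pick False 0.6294914489145194 0.6356174743208383 0.6370925022428916 [ 0.3759 -0.3128  0.1589] [-0.1  1.   0.1] 23.4167
23.5167
```

View pics/led.png

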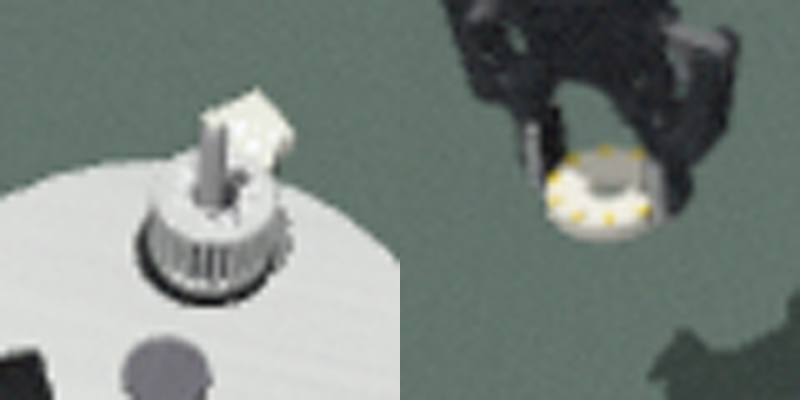

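```bash
python3 - <<'E'
from h import *
e=place(-.003,.068)
if e<.005: release(.8); print("released")
I=bot.camera("scene")
P=proj("scene",[[*POST,.07]])[0].astype(int);r=30
cv2.imwrite("pics/led2.png",cv2.resize(I[P[1]-r:P[1]+r,P[0]-r:P[0]+r,::-1],(400,400),interpolation=cv2.INTER_CUBIC));print(bot.read_clock())
E
```

```text
above [0.5231 0.0291 0.123 ]
place hit True z 0.0657 want 0.065 [-1.6  0.5  7.3] [-0.03  0.21 -0.03]
released
26.6083
```

View pics/led2.png

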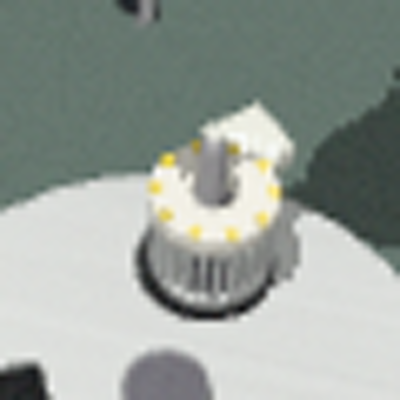

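The LED plate is seated flat (210,200) with its chips up. Next is the brass collar.

```bash
python3 - <<'E'
from h import *
pick((.545,.3134),.006,.6,lift=.17)
p=bot.read_position(); I=bot.camera("scene")
c=lambda P,r:cv2.resize(I[int(P[1])-r:int(P[1])+r,int(P[0])-r:int(P[0])+r],(400,400),interpolation=cv2.INTER_CUBIC)
a=c(proj("scene",[[p[0],p[1],.17]])[0],35)
print(p)
cv2.imwrite("pics/col.png",a[:,:,::-1])
E
```

```text
pick False 0.3804188245167098 0.36624829704657846 0.3725541908030032 [0.5441 0.313  0.1685] [-0.3  0.8 -0. ] 32.1667
[0.54410415 0.3130246  0.16854795]
```

View pics/col.png

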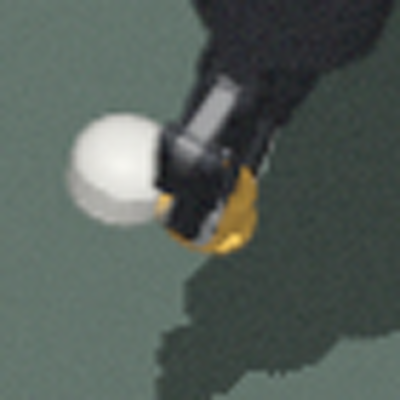

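The collar is held by the neck at (215,205), flange down; the dome behind it is undisturbed.

```bash
python3 - <<'E'
from h import *
e=place(.006,.078)
if e<.005: release(.6,.2); print("released")
I=bot.camera("scene")
P=proj("scene",[[*POST,.08]])[0].astype(int);r=30
cv2.imwrite("pics/col2.png",cv2.resize(I[P[1]-r:P[1]+r,P[0]-r:P[0]+r,::-1],(400,400),interpolation=cv2.INTER_CUBIC));print(bot.read_clock())
E
```

```text
above [0.5234 0.0307 0.132 ]
place hit True z 0.0842 want 0.084 [-2.   0.4  5.5] [-0.03  0.03 -0.01]
released
34.9083
```

View pics/col2.png

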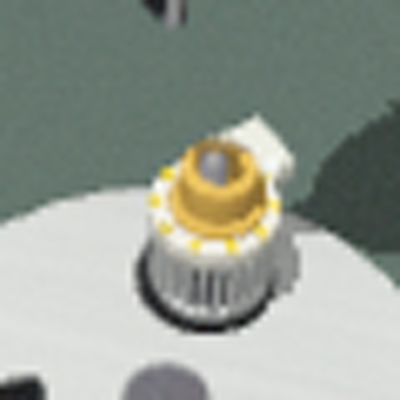

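The collar is seated, flange down (218,190). Last is the dome.

```bash
python3 - <<'E'
from h import *
pick((.4044,.2754),-.003,.8,lift=.18)
e=place(-.003,.102)
if e<.005: release(.8,.22); print("released"); bot.move_pose([.40,.30,.25],ori(1.2))
I={n:bot.camera(n) for n in("top","scene")}
c=lambda n,r:(lambda P:cv2.resize(I[n][int(P[1])-r:int(P[1])+r,int(P[0])-r:int(P[0])+r],(400,400),interpolation=cv2.INTER_CUBIC))(proj(n,[[*POST,.08]])[0])
cv2.imwrite("pics/dome.png",np.hstack([c("top",45),c("scene",40)])[:,:,::-1]);print(bot.read_clock(),bot.read_ft_force())
E
```

```text
pick False 0.6308331625168545 0.612644601823861 0.6140090477256419 [0.4036 0.275  0.1788] [ 0.4  0.1 -0.5] 40.6333
above [0.5224 0.0309 0.1226]
place hit True z 0.0993 want 0.099 [-0.7  0.   6. ] [0.06 0.17 0.04]
released
44.6167 [ 0.01277159 -0.66681538  0.3996636 ]
```

View pics/dome.png

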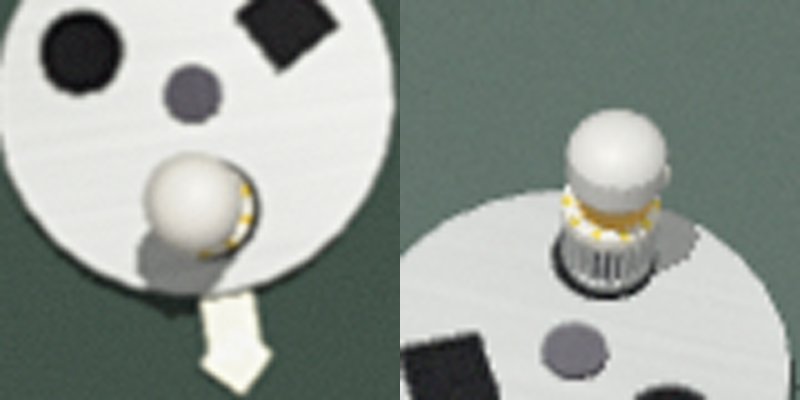

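```bash
python3 - <<'E'
from h import *
out=[]
for n,r in(("top",30),("scene",30)):
    I=bot.camera(n); P=proj(n,[[*POST,.09]])[0].astype(int); k=400/(2*r)
    a=cv2.resize(I[P[1]-r:P[1]+r,P[0]-r:P[0]+r],(400,400),interpolation=cv2.INTER_CUBIC)
    for s,z,c in(("heat_sink",.032,(0,0,255)),("led_plate",.068,(0,160,0)),("dome",.102,(255,0,0))):
        h=cv2.convexHull(((proj(n,cyl(SH[s],*POST,z))-(P-r)+.5)*k-.5).astype(np.float32)); cv2.polylines(a,[h.astype(int)],True,c,1)
    out.append(a)
cv2.imwrite("pics/ov.png",np.hstack(out)[:,:,::-1])
E
```

```text
(no output)
```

View pics/ov.png

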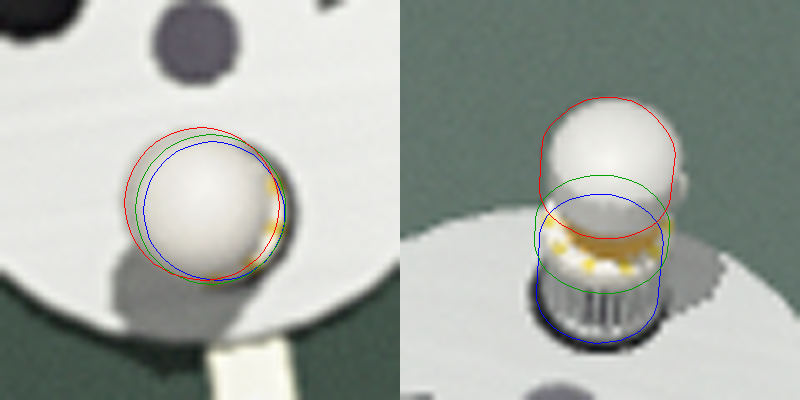

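The overlay shows all parts level and at the right height. The dome sits about 3 mm toward +y, inside the 3.5 mm bore play and the 6 mm limit.

```bash
python3 -c "
from cell import bot
print(bot.read_clock(),bot.read_ft_force());bot.close_job()"
```

```text
44.7167 [ 0.12608755 -0.36367287  0.10401302]
the job is handed in; nothing more can be done
```

I turned the table by its peg so the tall post stands at the pointer. I then stacked the heat sink, LED plate, brass collar (flange down) and dome on the post, letting each go before fetching the next. I handed the job in at about 44.7 s.

**What the last checks showed**
- **Height:** each part stopped within 0.7 mm of its expected height.
- **Stack:** the last pictures and the projected outlines show the four parts in order and upright, with the nest in line with the pointer.
- **Arm:** it was parked clear of everything, with only about 0.4 N read on the tool.

**What disagreed or was not checked**
- **Dome position:** it sits about 3 mm off centre toward +y, within the 6 mm limit.
- **Post position:** the two cameras differed by about 2 mm in y, so I used the mean.
- **Heat sink position:** my first fit had large residuals, so I used the detection boxes instead. I centred each part by gripping it from two directions.
- **Bystanders:** I kept clear of the reel, jar and screwdriver, but did not measure them again at the end.

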